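# Index and lock the carving turntable

## Task

Lock the small carving turntable: with a fingertip, push the upright stud round until the notch in the faceplate's rim stands over the pin at the index post (either way round), then press the faceplate down until it is fully seated on the pin, and take the hand away. Nothing is to be lifted, the faceplate included, and everything else on the bench is to be left alone.

Things in the scene. Friction and masses are not known exactly. Their poses are not given: they have to be found in the camera images.
- turntable: Fixed base of the turntable: round foot 180 mm across and 12 mm high with an 88 mm drum up to 32 mm height, dark steel. Origin on the turning axis at bench height, z up; its x axis points to the index post, a pale metal block 12 mm (radial) by 20 mm wide standing 74 to 86 mm from the axis, top at 59 mm. From the post a round horizontal pin 12 mm thick reaches inward to 52 mm from the axis, its top at 44.5 mm, just under the raised faceplate.
- hub (a joint): Angle of the faceplate about the vertical axis (rad), positive anticlockwise seen from above; 0 or any multiple of 2 pi (6.283) = notch exactly over the pin. It starts 0.7 rad or more from there. It can be turned either way at least one full turn, and friction of about 0.1 N m (2 N at the stud) keeps it where it is left.
- faceplate (a joint): How far the faceplate has been pressed down (m): 0 at the start (raised), 0.008 fully seated; negative = lifted (it can come up 20 mm). It moves straight down without tilting, wherever it is pressed, and a friction fit of about 5 N holds it at any height. Away from the pin the rim rests on the pin and goes down no more than 1 to 2 mm; the notch is 8 mm wider than the pin.
- pin (a point): Top of the pin, 57 mm from the axis, 44.5 mm above the bench, fixed on the base.
- notch (a point): Middle of the notch, at the height of the faceplate's upper face, 57 mm from the axis. The faceplate is a brass disc 130 mm across and 14 mm thick, upper face 59 mm above the bench while raised and 51 mm when seated; the rim notch is 20 mm wide and 18 mm deep radially.
- stud_top (a point): Centre of the top of the upright steel finger stud on the faceplate, opposite the notch, 48 mm from the axis. The stud is 12 mm across and stands 24 mm above the disc: top at 83 mm while raised.
- boss_top (a point): Centre of the top of the round boss in the middle of the faceplate, on the turning axis: boss 36 mm across, 12 mm high, top at 71 mm above the bench while raised, 63 mm when seated. A good place to press.
- punch: Bystander: blackened iron punch lying down, 120 mm long, 14 mm thick, origin under its middle, along its x axis.
- resin_blank: Bystander: rounded amber resin blank 44 x 30 x 26 mm, origin under its centre.
- holding_block: Bystander: bamboo holding block 70 x 50 x 36 mm with a groove along its top, origin under its centre.
- tea_cup: Bystander: pewter tea cup 72 mm across, 62 mm high, origin under its centre.
- brush: Bystander: brush 160 mm long lying along its x axis.
- mallet: Bystander: small hammer 200 mm long lying along its x axis.
- sanding_stick: Bystander: cork-faced sanding stick 130 x 22 x 10 mm, origin under its centre.
Things that resemble listed ones, but are neither listed nor needed, are in the scene too. Leave any green, orange or purple look-alike of the turntable alone.

How it is judged:
By the outcome, as a careful person would: the job done as asked, in the order asked, and still so for the second after the job is handed in, with the robot touching nothing.
It also fails if it takes over 54 s, if anything falls off the work surface, if the arm or the gripper's body presses on something with over 40 N, if the wrist force passes 120 N, or if a joint passes its speed limit or range.

## Robot

A 6-joint arm with a two-finger parallel gripper is mounted at the origin on the work surface. World frame = base frame: x ahead of the robot, y to its left, z up, the work surface at z = 0. Lengths are in mm, angles in rad, forces in N, time in s.
With the tool pointing down it reaches from about 350 to 775 mm from the base axis. Payload 7.3 kg.
Tool frame: the origin (TCP) lies at the very end of the fingers, on their centre line; the grasp point (between the pads) lies 19 mm behind it (pinch_z is the distance from the TCP to the grasp point, in mm); z points along the fingers, y is the direction in which the jaws open and shut (so a half turn about z gives the same grasp; the last joint's range is limited). The gripper opens to 92 mm and grips with 3 to 60 N. Pads are 19 mm wide; open, the fingers measure 130 mm over their backs; the gripper's body (75 mm by 190 mm) begins 47 mm behind the grasp point.
Start: joints at [-1.251, 0.342, 1.524, -0, 1.275, -0.146], TCP at [235.821, -469.077, 226.741] pointing down, gripper open.
Joint ranges: [-2.53, 2.53], [-0.77, 2.02], [0.04, 2.7], [-1, 4.14], [0.28, 2.66], [-3.11, 3.11]. Speed limits (rad/s): [2.57, 2.57, 3.14, 3.14, 3.14, 3.14].

## Interface

Orientations are given as [roll, pitch, yaw] about the fixed x, y, z axes, in that order (R = Rz(yaw) Ry(pitch) Rx(roll)).
In Python, from plant import * gives the robot as it stands.
- The arm moves only by the tool step_arm, never from a script. Its argument "moves" is one flat list of numbers, 7 for each row, row after row: the shift along the tool's x, y, z scaled (see below), then the turn, a rotation vector about the tool's x, y, z scaled (see below), then the closure, from -1 (fully open) to 1 (shut). A call has 1 to 8 rows; each row shifts and turns the pose as measured when the row begins, along the tool's axes as they then stand; what a row does not reach is not made up. The controller multiplies each number of a shift by 2 cm and each number of a turn by 4 degrees. A row lasts 1/12 s, in which the tool goes at most 41.7 mm and 7.16 degrees, less where a joint would pass 70% of its speed; a pose out of reach is approached as far as the arm can. A call with a number of a shift or a turn outside -1 to 1 is refused whole. A call with a gripper value outside its range is refused whole. The fingers move at their own pace and stop on an object; the grip force is fixed at half the most. Time passes only in rows, so rows that do not move let the fingers close. It gives the time, the measured TCP pose, the force and the opening at its end, in the units of the state.
- get_obs(): the state, without advancing time (a new reading comes with each control period).
- capture(name): name is "side" or "top" or "wrist"; returns the picture (420x560x3 uint8, red, green, blue); there is no depth.
- get_calibration(name): a dict with "mtx" (3x3 intrinsics, pixels), "eye" and "orientation" of the camera in the world; the wrist camera has in their place "mount" (4x4, takes a point from camera to tool coordinates, whose origin is the TCP and whose axes are the flange's). Camera axes: x right, y down, z forward; pixel columns grow to the right and rows downward; lengths in mm; the calibration is good to about 2 mm. A picture is of the moment at which its call begins: read the wrist's pose just before it. get_calibration takes no time and is no camera call.
- close_job(): hands the job in, once; it reports no verdict.
The state is a dict: "time": time; "joint_positions": joint angles; "dq": joint speeds; "tau": joint torques, N m; "tool_pos": TCP position; "tcp_rot": TCP orientation; "contact_force": force on the tool from outside, world axes, zero at the start; "moment": the same for the moment, N m; "grip_width": finger opening in mm.
Only numpy, scipy, OpenCV 4.12 (cv2) and the standard library are available. Lean on these libraries where they do the work, as an engineer would, in place of code of your own. Each camera call takes 0.05 s, during which the arm holds its last target.

## Working session

There is one attempt and no reset: what is moved stays moved. The work goes in short steps, Python scripts to look and compute and a tool call to move; the robot and the scene stay as the last step left them, time stands still between calls to the robot, and variables do not carry over. Pictures are saved under pics/ and viewed, and the job is handed in when it is done.

Besides the shell and the picture viewer there is one more tool, called after ">>>" as name(argument=value, ...), one argument or row to a line, values as JSON. step_arm: Moves the arm, as the interface text tells. Shifts and turns lie within -1 to 1; 1 stands for 2 cm of shift or 4 degrees of turn. Its arguments: {"type":"object","properties":{"moves":{"type":"array"}},"required":["moves"]}

```bash
mkdir -p pics; ls; python3 - <<'E'
from plant import *
import cv2
print(get_obs())
for n in ["side","top","wrist"]:
    print(n,get_calibration(n))
    cv2.imwrite(f"pics/{n}0.png",capture(n)[:,:,::-1])
E
```

```text
pics
{'time': 0.0, 'joint_positions': array([-1.25100686e+00,  3.42728358e-01,  1.52502456e+00, -1.52407572e-05,
        1.27537501e+00, -1.45993064e-01]), 'dq': array([-0.00154291, -0.00037586, -0.00051948, -0.00180192,  0.00081251,
       -0.00096325]), 'tau': array([-4.11077126e-03, -4.31256652e+01, -2.44223177e+01,  7.13164313e-02,
        5.61437826e-02, -1.08575796e-04]), 'tool_pos': array([ 235.67958884, -468.67447643,  226.03939743]), 'tcp_rot': array([-3.14007159e+00, -2.08925597e-04,  4.65786824e-01]), 'contact_force': array([-0.22555581,  0.66749314,  0.41957282]), 'moment': array([ 0.00172305, -0.00674025,  0.02398621]), 'grip_width': 92.14295651853311}
side {'mtx': array([[457.05751193,   0.        , 283.01849971],
       [  0.        , 457.05751193, 212.17967461],
       [  0.        ,   0.        ,   1.        ]]), 'eye': array([  88.44869352,  938.29181792, 1145.6658785 ]), 'orientation': array([-2.37049117,  0.01358198, -2.73607719])}
top {'mtx': array([[381.86241986,   0.        , 280.05261493],
       [  0.        , 381.86241986, 209.86612601],
       [  0.        ,   0.        ,   1.        ]]), 'eye': array([ 357.54060553,  -26.43874023, 1058.72617154]), 'orientation': array([-2.96874045,  0.01077837, -1.57187579])}
wrist {'mtx': array([[294.65229793,   0.        , 272.36192652],
       [  0.        , 294.65229793, 209.9635844 ],
       [  0.        ,   0.        ,   1.        ]]), 'mount': array([[ 4.70541457e-04, -9.53176143e-01, -3.02415310e-01,
         8.15559929e+01],
       [ 9.99999167e-01,  8.50719208e-05,  1.28780696e-03,
        -9.22176589e-02],
       [-1.20177982e-03, -3.02415664e-01,  9.53175389e-01,
        -1.57939943e+02],
       [ 0.00000000e+00,  0.00000000e+00,  0.00000000e+00,
         1.00000000e+00]])}
```

View pics/top0.png

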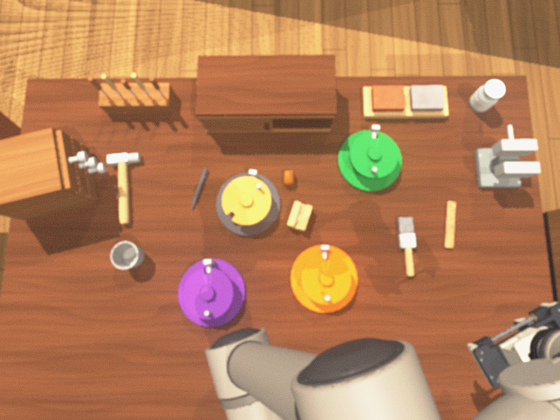

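View pics/side0.png

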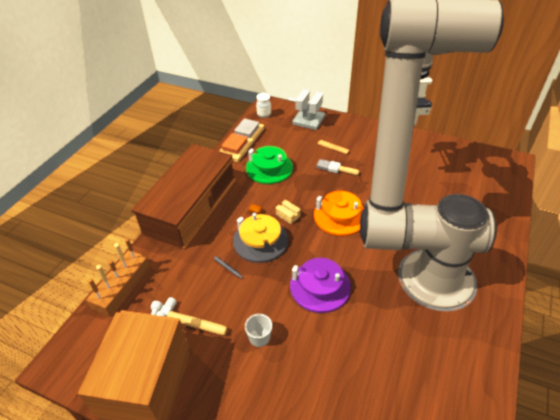

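View pics/wrist0.png

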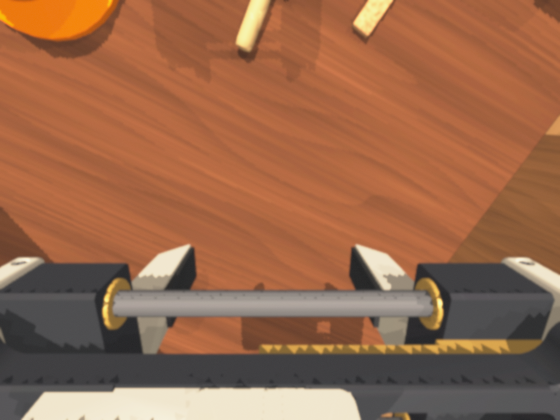

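```bash
cat > h.py <<'E'
import numpy as np, cv2
from scipy.spatial.transform import Rotation as R
from plant import *
def cam(n,obs=None):
    c=get_calibration(n)
    if n=='wrist':
        o=obs or get_obs()
        T=np.eye(4);T[:3,:3]=R.from_euler('xyz',o['tcp_rot']).as_matrix();T[:3,3]=o['tool_pos']
        M=T@c['mount'];return c['mtx'],M[:3,:3],M[:3,3]
    return c['mtx'],R.from_euler('xyz',c['orientation']).as_matrix(),np.array(c['eye'])
def px2w(C,u,v,z):
    K,Rm,e=C
    d=Rm@np.linalg.inv(K)@np.array([u,v,1.]);return e+d*(z-e[2])/d[2]
def w2px(C,p):
    K,Rm,e=C
    q=K@(Rm.T@(np.array(p)-e));return q[:2]/q[2]
E
python3 - <<'E'
from h import *
t=cv2.imread('pics/top0.png');s=cv2.imread('pics/side0.png')
a=cv2.resize(t[150:250,190:310],None,fx=5,fy=5,interpolation=cv2.INTER_CUBIC)
b=cv2.resize(s[200:270,220:300],None,fx=7,fy=7,interpolation=cv2.INTER_CUBIC)
cv2.imwrite('pics/a.png',a);cv2.imwrite('pics/b.png',b)
C=cam('top')
for u,v,z in [(247,201,71),(253,172.5,59),(261,187,83),(231,215,59)]: print(px2w(C,u,v,z))
E
```

```text
[554.02427306  71.22928267  71.        ]
[634.97238634  57.24940839  59.        ]
[588.94743827  33.80338592  83.        ]
[518.65661131 114.41946102  59.        ]
```

View pics/a.png

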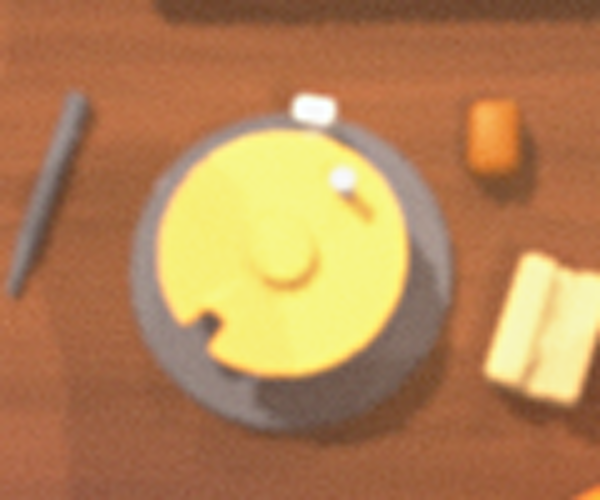

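View pics/b.png

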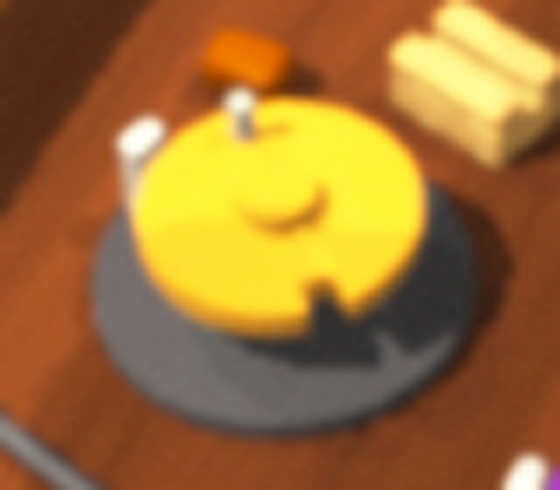

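```bash
cat >> h.py <<'E'
from scipy.optimize import least_squares
def model(p,press=0):
    cx,cy,psi,hub=p
    f=lambda a,r,z:np.array([cx+r*np.cos(a),cy+r*np.sin(a),z])
    return dict(boss=f(0,0,71-press),post=f(psi,80,59),stud=f(psi+hub+np.pi,48,83-press),notch=f(psi+hub,56,59-press))
def fit(ob,p0,press=0):  # ob: list of (cam,name,u,v)
    fun=lambda p:np.concatenate([w2px(C,model(p,press)[n])-[u,v] for C,n,u,v in ob])
    r=least_squares(fun,p0);return r.x,r.fun.reshape(-1,2)
E
python3 - <<'E'
from h import *
T=cam('top');S=cam('side')
t=lambda n,x,y:(T,n,190+x/5-.4,150+y/5-.4)
s=lambda n,x,y:(S,n,220+x/7-.43,200+y/7-.43)
ob=[t('boss',285,245),t('post',314,106),t('stud',343,178),t('notch',207,320)]
ob2=[s('boss',285,197),s('post',142,133),s('stud',240,99),s('notch',322,288)]
for o in (ob,ob2,ob+ob2):
    p,r=fit(o,[554,71,-.17,2.5]);print(p.round(3),np.degrees(p[2:]),np.abs(r).max(),{k:v.round(1).tolist() for k,v in model(p).items()})
for z in (0,100,150): print(z,px2w(T,265,130,z),px2w(T,265,112,z))
E
```

```text
[ 5.6087e+02  7.4100e+01 -1.9000e-01  2.5330e+00] [-10.89478084 145.11379339] 0.6496109723333632 {'boss': [560.9, 74.1, 71.0], 'post': [639.4, 59.0, 59.0], 'stud': [594.3, 39.7, 83.0], 'notch': [521.8, 114.2, 59.0]}
[ 5.58075e+02  7.16570e+01 -2.05000e-01  2.57300e+00] [-11.74025715 147.44020366] 1.1573029173505915 {'boss': [558.1, 71.7, 71.0], 'post': [636.4, 55.4, 59.0], 'stud': [592.4, 38.1, 83.0], 'notch': [518.0, 110.8, 59.0]}
[ 5.59609e+02  7.31860e+01 -1.95000e-01  2.54900e+00] [-11.19612723 146.06690263] 1.47357906662171 {'boss': [559.6, 73.2, 71.0], 'post': [638.1, 57.7, 59.0], 'stud': [593.5, 39.2, 83.0], 'notch': [520.1, 112.9, 59.0]}
0 [779.49087022  28.51323589   0.        ] [835.3975807   28.83209966   0.        ]
100 [739.6363473   23.32284978 100.        ] [790.26249403  23.61159588 100.        ]
150 [719.70908584  20.72765673 150.        ] [767.69495069  21.00134398 150.        ]
```

```bash
cat >> h.py <<'E'
def plan(tx,ty,tz,yawd,n=8,maxs=1.0):
    "constant row over n rows toward target; prints the row"
    o=get_obs();p=o['tool_pos'];rot=R.from_euler('xyz',o['tcp_rot'])
    yaw=o['tcp_rot'][2]
    dy=(np.radians(yawd)-yaw+np.pi)%(2*np.pi)-np.pi
    rate=np.clip(dy/n,-np.radians(4),np.radians(4))
    my=yaw+rate*(n-1)/2
    d=np.array([tx,ty,tz])-p
    k=rate*n/2; sinc=1
    if abs(k)>.05: sinc=np.sin(k)/(n*np.sin(rate/2))
    Rt=R.from_euler('xyz',[np.pi,0,my])
    s=Rt.inv().apply(d)/n/20; s[:2]/=sinc
    s*=min(1,maxs/np.abs(s).max())
    tilt=(rot.inv()*R.from_euler('xyz',[np.pi,0,yaw])).as_rotvec()
    print('t',round(o['time'],2),'pos',p.round(1),'yaw',round(np.degrees(yaw),1),'F',o['contact_force'].round(1),'grip',round(o['grip_width'],1))
    print('remaining',d.round(1),np.degrees(dy).round(1),'row',s.round(3),'turn',round(-rate/np.radians(4),3),'tilt',(np.degrees(tilt)/4/n).round(3))
E
python3 -c "
from h import *
plan(618.3,63.9,170,134.9)"
```

```text
t 0.15 pos [ 235.7 -468.8  226.2] yaw 26.7 F [0.4 0.4 0.8] grip 91.6
remaining [382.6 532.7 -56.2] 108.2 row [ 1.    -0.242  0.087] turn -1.0 tilt [-0.002 -0.     0.   ]
```

>>> step_arm(
  moves=[1,-0.24,0,0,0,-1,1,1,-0.24,0,0,0,-1,1,1,-0.24,0,0,0,-1,1,1,-0.24,0,0,0,-1,1,1,-0.24,0,0,0,-1,1,1,-0.24,0,0,0,-1,1,1,-0.24,0,0,0,-1,1,1,-0.24,0,0,0,-1,1],
)

```text
time: 0.82
tool_pos: [331.0, -333.7, 223.3]
tcp_rot: [-3.137, -0.002, 1.042]
contact_force: [0.2, 1.2, -0.3]
grip_width: 43.4
```

```bash
python3 -c "
from h import *
plan(618.3,63.9,170,134.9)"
```

```text
t 0.82 pos [ 331.  -333.7  223.3] yaw 59.7 F [ 0.2  1.2 -0.3] grip 43.4
remaining [287.3 397.6 -53.3] 75.2 row [1.    0.355 0.114] turn -1.0 tilt [-0.009 -0.004  0.   ]
```

>>> step_arm(
  moves=[1,0.35,0,0,0,-1,1,1,0.35,0,0,0,-1,1,1,0.35,0,0,0,-1,1,1,0.35,0,0,0,-1,1,1,0.35,0,0,0,-1,1,1,0.35,0,0,0,-1,1,1,0.35,0,0,0,-1,1,1,0.35,0,0,0,-1,1],
)

```text
time: 1.48
tool_pos: [429.6, -188.3, 222.1]
tcp_rot: [-3.136, -0.008, 1.628]
contact_force: [0.3, 0.4, 0.3]
grip_width: 0.2
```

```bash
python3 -c "
from h import *
plan(618.3,63.9,170,134.9)"
```

```text
t 1.48 pos [ 429.6 -188.3  222.1] yaw 93.3 F [0.3 0.4 0.3] grip 0.2
remaining [188.7 252.2 -52.1] 41.6 row [0.724 1.    0.202] turn -1.0 tilt [-0.01  -0.014  0.   ]
```

>>> step_arm(
  moves=[0.7,1,0.2,0,0,-1,1,0.7,1,0.2,0,0,-1,1,0.7,1,0.2,0,0,-1,1,0.7,1,0.2,0,0,-1,1,0.7,1,0.2,0,0,-1,1,0.7,1,0.2,0,0,-1,1,0.7,1,0.2,0,0,-1,1,0.7,1,0.2,0,0,-1,1],
)

```text
time: 2.15
tool_pos: [549.3, -25.9, 188.2]
tcp_rot: [-3.14, -0.01, 2.215]
contact_force: [0.0, 0.6, 0.8]
grip_width: 0.4
```

```bash
python3 -c "
from h import *
plan(618.3,63.9,160,134.9,6)"
```

```text
t 2.15 pos [549.3 -25.9 188.2] yaw 126.9 F [0.  0.6 0.8] grip 0.4
remaining [ 69.   89.8 -28.2] 8.0 row [0.2   0.923 0.235] turn -0.333 tilt [-0.005 -0.025  0.   ]
```

>>> step_arm(
  moves=[0.2,0.92,0.2,0,-0.02,-0.33,1,0.2,0.92,0.2,0,-0.02,-0.33,1,0.2,0.92,0.2,0,-0.02,-0.33,1,0.2,0.92,0.2,0,-0.02,-0.33,1,0.2,0.92,0.2,0,-0.02,-0.33,1,0.2,0.92,0.2,0,-0.02,-0.33,1,0,0,0,0,0,0,1,0,0,0,0,0,0,1],
)

```text
time: 2.82
tool_pos: [619.1, 74.9, 158.1]
tcp_rot: [-3.136, -0.008, 2.37]
contact_force: [0.2, 0.5, -0.2]
grip_width: 0.6
```

```bash
python3 -c "
from h import *
plan(618.3,63.9,160,134.9,6)
cv2.imwrite('pics/w1.png',capture('wrist')[:,:,::-1])"
```

```text
t 2.82 pos [619.1  74.9 158.1] yaw 135.8 F [ 0.2  0.5 -0.2] grip 0.6
remaining [ -0.8 -11.    1.9] -0.9 row [-0.059 -0.07  -0.016] turn 0.038 tilt [-0.013 -0.02   0.   ]
```

View pics/w1.png

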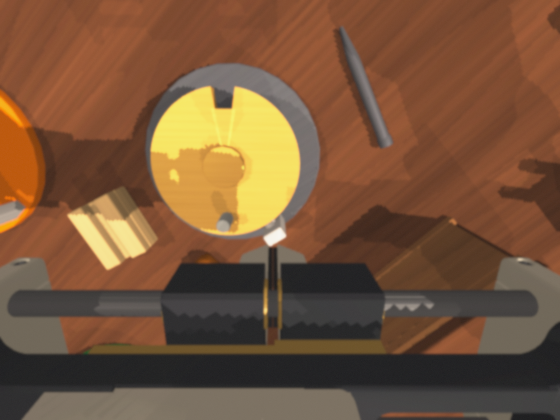

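```bash
python3 - <<'E'
from h import *
W=cam('wrist')
im=cv2.imread('pics/w1.png');cv2.imwrite('pics/w1c.png',cv2.resize(im[55:265,135:325],None,fx=3.1,fy=2.8*1.1,interpolation=cv2.INTER_CUBIC))
p=[559.6,73.2,-.195,2.549]
print({k:w2px(W,v).round(1) for k,v in model(p).items()}, w2px(W,get_obs()['tool_pos']))
E
```

```text
{'boss': array([222.9, 168.6]), 'post': array([274.8, 237.6]), 'stud': array([222.4, 227.4]), 'notch': array([223.1,  98.2])} [273.28484565 261.3998868 ]
```

View pics/w1c.png

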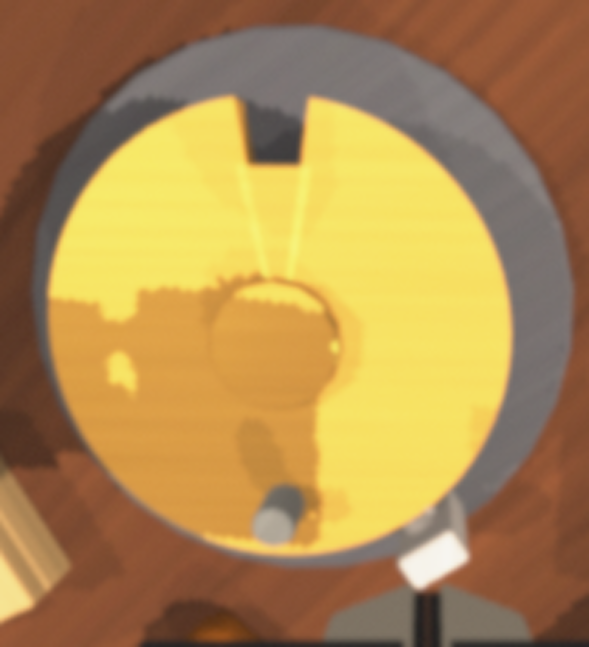

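```bash
python3 - <<'E'
from h import *
W=cam('wrist')
p,r=fit([(W,'boss',223.4,166.4),(W,'stud',223,225.8),(W,'post',274.7,236.5),(W,'notch',223.7,97.8)],[559.6,73.2,-.195,2.549]);print(p,np.degrees(p[2:]),r.round(1))
plan(619.5,65,73,134.9,6)
E
```

```text
[ 5.59090067e+02  7.43546060e+01 -2.01293634e-01  2.55511964e+00] [-11.53327566 146.39757155] [[ 0.   0.8]
 [-0.1  0.3]
 [ 0.1  0.2]
 [-0.  -1.1]]
t 2.87 pos [618.9  74.8 158.1] yaw 135.8 F [-0.3  0.8  0.5] grip 0.6
remaining [  0.6  -9.8 -85.1] -0.9 row [-0.061 -0.055  0.709] turn 0.037 tilt [-0.013 -0.021  0.   ]
```

>>> step_arm(
  moves=[-0.06,-0.05,0.7,-0.01,-0.02,0.04,1,-0.06,-0.05,0.7,-0.01,-0.02,0.04,1,-0.06,-0.05,0.7,-0.01,-0.02,0.04,1,-0.06,-0.05,0.7,-0.01,-0.02,0.04,1,-0.06,-0.05,0.6,-0.01,-0.02,0.04,1,-0.06,-0.05,0.5,-0.01,-0.02,0.04,1,0,0,0,0,0,0,1],
)

```text
time: 3.45
tool_pos: [617.9, 59.5, 79.7]
tcp_rot: [-3.142, 0.003, 2.345]
contact_force: [0.0, -0.9, 0.2]
grip_width: 0.4
```

```bash
cat >> h.py <<'E'
CX,CY=559.3,74.0
def orb(phid,gap,z,n=8,lat=25):
    "finger centre for stud at angle phi (deg), clockwise push, gap mm behind contact"
    f=np.radians(phid);r=np.array([np.cos(f),np.sin(f)]);t=np.array([np.sin(f),-np.cos(f)])
    P=np.array([CX,CY])+48*r-(lat+gap)*t
    plan(P[0],P[1],z,phid+180,n)
E
python3 -c "
from h import *
orb(-45,10,73)
orb(-70,0,73)
cv2.imwrite('pics/w2.png',capture('wrist')[:,:,::-1])"
```

```text
t 3.45 pos [617.9  59.5  79.7] yaw 134.4 F [ 0.  -0.9  0.2] grip 0.4
remaining [ 0.1  5.3 -6.7] 0.6 row [0.023 0.024 0.042] turn -0.02 tilt [-0.     0.005 -0.   ]
t 3.45 pos [617.9  59.5  79.7] yaw 134.4 F [ 0.  -0.9  0.2] grip 0.4
remaining [-18.7 -22.   -6.7] -24.4 row [-0.05  -0.175  0.042] turn 0.761 tilt [-0.     0.005 -0.   ]
```

View pics/w2.png

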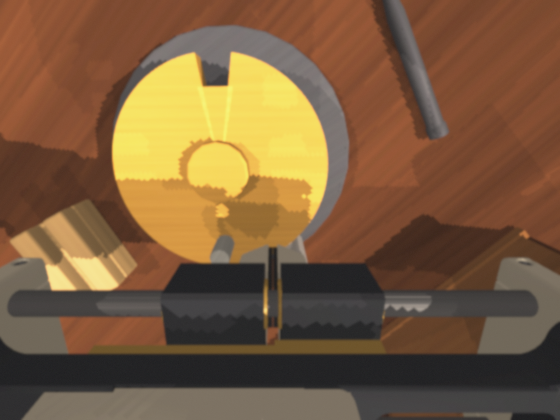

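>>> step_arm(
  moves=[0.06,0.06,0.12,0,0,0,1,0.06,0.06,0.12,0,0,0,1,0.06,0.06,0.12,0,0,0,1,0,0,0,0,0,0,1],
)

```text
time: 3.83
tool_pos: [619.9, 64.4, 75.9]
tcp_rot: [3.137, 0.007, 2.344]
contact_force: [-0.1, 0.2, 0.2]
grip_width: 0.4
```

```bash

python3 -c "
from h import *
orb(-70,0,73)
"
```

```text
t 3.83 pos [619.9  64.4  75.9] yaw 134.3 F [-0.1  0.2  0.2] grip 0.4
remaining [-20.7 -27.   -2.9] -24.3 row [-0.069 -0.203  0.018] turn 0.759 tilt [0.007 0.012 0.   ]
```

>>> step_arm(
  moves=[-0.07,-0.2,0.05,0,0.01,0.76,1,-0.07,-0.2,0.03,0,0.01,0.76,1,-0.07,-0.2,0.02,0,0.01,0.76,1,-0.07,-0.2,0.02,0,0.01,0.76,1,-0.07,-0.2,0.02,0,0.01,0.76,1,-0.07,-0.2,0.02,0,0.01,0.76,1,-0.07,-0.2,0.02,0,0.01,0.76,1,-0.07,-0.2,0.02,0,0.01,0.76,1],
)

```text
time: 4.5
tool_pos: [603.5, 39.8, 75.9]
tcp_rot: [3.124, 0.002, 1.905]
contact_force: [1.7, 1.1, -0.4]
grip_width: 0.3
```

```bash

python3 -c "
from h import *
orb(-70,0,73)
orb(-95,0,73)
cv2.imwrite('pics/w3.png',capture('wrist')[:,:,::-1])
cv2.imwrite('pics/t3.png',cv2.resize(capture('top')[150:250,190:310,::-1],None,fx=5,fy=5))
"
```

```text
t 4.5 pos [603.5  39.8  75.9] yaw 109.2 F [ 1.7  1.1 -0.4] grip 0.3
remaining [-4.3 -2.3 -2.9] 0.8 row [-0.005 -0.03   0.018] turn -0.026 tilt [0.031 0.004 0.   ]
t 4.5 pos [603.5  39.8  75.9] yaw 109.2 F [ 1.7  1.1 -0.4] grip 0.3
remaining [-23.5 -15.8  -2.9] -24.2 row [-0.076 -0.161  0.018] turn 0.755 tilt [0.031 0.004 0.   ]
```

View pics/w3.png

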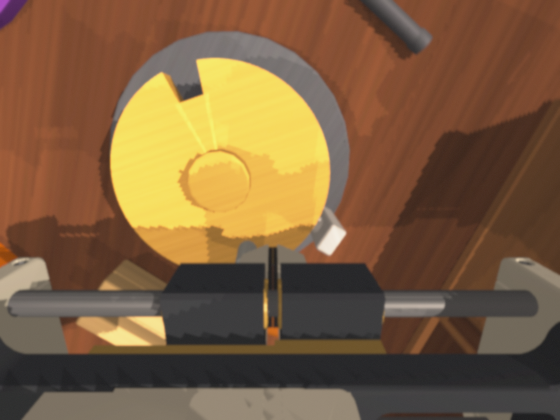

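```bash
sed -i 's/lat=25/lat=16/' h.py
python3 -c "
from h import *
orb(-53,0,73)
orb(-85,0,73)
"
```

```text
t 4.6 pos [603.2  39.5  75.9] yaw 109.3 F [ 2.1 -0.1  0.7] grip 0.2
remaining [-2.2  5.8 -2.9] 17.7 row [0.039 0.004 0.018] turn -0.554 tilt [0.029 0.004 0.   ]
t 4.6 pos [603.2  39.5  75.9] yaw 109.3 F [ 2.1 -0.1  0.7] grip 0.2
remaining [-23.7 -11.9  -2.9] -14.3 row [-0.039 -0.162  0.018] turn 0.446 tilt [0.029 0.004 0.   ]
```

View pics/t3.png

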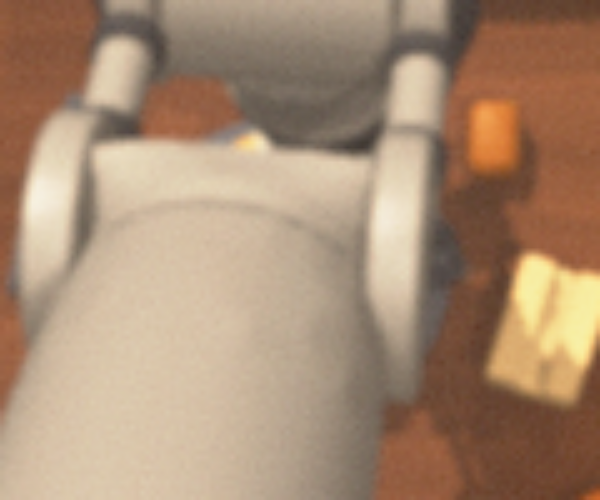

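>>> step_arm(
  moves=[-0.04,-0.16,0.06,0.03,0,0.44,1,-0.04,-0.16,0.06,0.03,0,0.44,1,-0.04,-0.16,0.06,0.03,0,0.44,1,-0.04,-0.16,0.04,0.03,0,0.44,1,-0.04,-0.16,0.04,0.03,0,0.44,1,-0.04,-0.16,0.04,0.03,0,0.44,1,-0.04,-0.16,0.04,0.03,0,0.44,1,-0.04,-0.16,0.04,0.03,0,0.44,1],
)

```text
time: 5.27
tool_pos: [590.6, 28.6, 75.7]
tcp_rot: [3.116, 0.005, 1.669]
contact_force: [2.5, -1.8, -0.0]
grip_width: 0.5
```

```bash

python3 -c "
from h import *
orb(-85,0,73)
orb(-110,0,73)
cv2.imwrite('pics/w4.png',capture('wrist')[:,:,::-1])
"
```

```text
t 5.27 pos [590.6  28.6  75.7] yaw 95.6 F [ 2.5 -1.8 -0. ] grip 0.5
remaining [-11.2  -1.   -2.7] -0.6 row [ 0.    -0.07   0.017] turn 0.02 tilt [0.046 0.008 0.   ]
t 5.27 pos [590.6  28.6  75.7] yaw 95.6 F [ 2.5 -1.8 -0. ] grip 0.5
remaining [-32.7  -5.2  -2.7] -25.6 row [-0.053 -0.202  0.017] turn 0.801 tilt [0.046 0.008 0.   ]
```

View pics/w4.png

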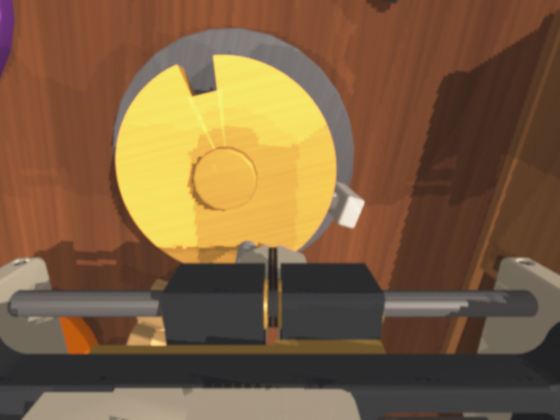

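>>> step_arm(
  moves=[-0.04,-0.27,0.08,0.06,0.01,0.5,1,-0.04,-0.27,0.08,0.06,0.01,0.6,1,-0.04,-0.27,0.08,0.06,0.01,0.7,1,-0.05,-0.27,0.06,0.06,0.01,0.7,1,-0.05,-0.27,0.04,0.06,0.01,0.7,1,-0.05,-0.27,0.04,0.06,0.01,0.7,1,-0.05,-0.27,0.04,0.06,0.01,0.7,1,-0.05,-0.27,0.04,0.06,0.01,0.7,1],
)

```text
time: 5.98
tool_pos: [559.3, 21.5, 74.5]
tcp_rot: [3.12, -0.006, 1.303]
contact_force: [2.5, 0.2, 2.8]
grip_width: 0.4
```

```bash

python3 -c "
from h import *
orb(-110,0,73)
orb(-135,0,73)
cv2.imwrite('pics/w5.png',capture('wrist')[:,:,::-1])
"
```

```text
t 5.98 pos [559.3  21.5  74.5] yaw 74.7 F [2.5 0.2 2.8] grip 0.4
remaining [-1.3  2.  -1.5] -4.7 row [ 0.009 -0.012  0.009] turn 0.145 tilt [ 0.039 -0.011 -0.   ]
t 5.98 pos [559.3  21.5  74.5] yaw 74.7 F [2.5 0.2 2.8] grip 0.4
remaining [-22.6   7.3  -1.5] -29.7 row [-0.027 -0.148  0.009] turn 0.927 tilt [ 0.039 -0.011 -0.   ]
```

View pics/w5.png

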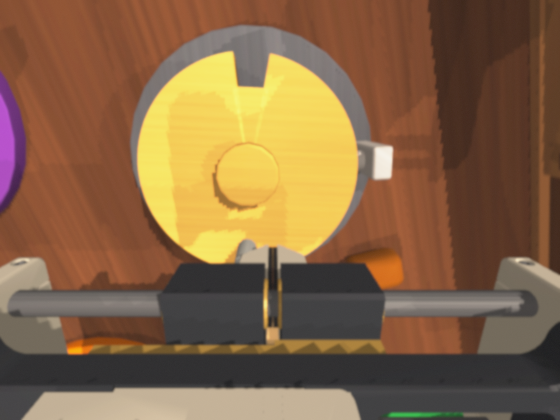

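>>> step_arm(
  moves=[-0.03,-0.24,0,0.04,-0.01,0.9,1,-0.03,-0.24,0,0.04,-0.01,0.9,1,-0.03,-0.24,0,0.04,-0.01,0.9,1,-0.03,-0.24,0,0.04,-0.01,0.9,1,-0.03,-0.24,0,0.04,-0.01,0.9,1,-0.03,-0.24,0,0.04,-0.01,0.9,1,-0.03,-0.24,0,0.04,-0.01,0.9,1,-0.03,-0.24,0,0.04,-0.01,0.9,1],
)

```text
time: 6.7
tool_pos: [527.8, 34.4, 76.6]
tcp_rot: [3.136, -0.009, 0.802]
contact_force: [2.4, -1.4, 0.6]
grip_width: 0.3
```

```bash

python3 -c "
from h import *
orb(-135,0,73)
orb(-160,0,73)
cv2.imwrite('pics/w6.png',capture('wrist')[:,:,::-1])
"
```

```text
t 6.7 pos [527.8  34.4  76.6] yaw 45.9 F [ 2.4 -1.4  0.6] grip 0.3
remaining [ 8.8 -5.7 -3.6] -0.9 row [0.013 0.064 0.023] turn 0.029 tilt [ 0.01  -0.016 -0.   ]
t 6.7 pos [527.8  34.4  76.6] yaw 45.9 F [ 2.4 -1.4  0.6] grip 0.3
remaining [-8.2  8.1 -3.6] -25.9 row [-0.013 -0.071  0.023] turn 0.81 tilt [ 0.01  -0.016 -0.   ]
```

View pics/w6.png

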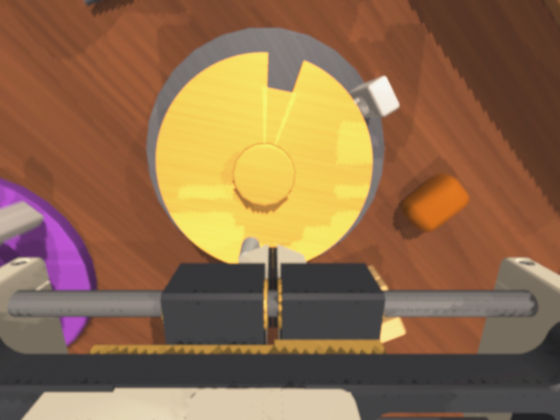

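```bash
cat >> h.py <<'E'
def fhub(C,boss,post,notch,press=0):
    p,r=fit([(C,'boss',*boss),(C,'post',*post),(C,'notch',*notch)],[559.2,74,-.2,.7],press)
    print('fit',p.round(3),'hub deg',np.degrees(p[3]).round(2),'stud',np.degrees(p[2]+p[3]-np.pi).round(1),r.round(1).tolist())
E
python3 -c "
from h import *
C=cam('wrist')
fhub(C,(264,174),(384,96),(285.5,72))
orb(-170,0,75)
"
```

```text
fit [ 5.58708e+02  7.45690e+01 -2.15000e-01  7.92000e-01] hub deg 45.35 stud -147.0 [[-0.5, 0.7], [0.5, -0.2], [0.1, -0.3]]
t 6.75 pos [527.1  34.9  76.6] yaw 45.7 F [ 1.9 -0.4 -0.1] grip 0.1
remaining [-12.3  15.   -1.6] -35.7 row [-0.017 -0.122  0.01 ] turn 1.0 tilt [ 0.009 -0.015 -0.   ]
```

>>> step_arm(
  moves=[-0.03,-0.2,0.02,0.01,-0.01,1,1,-0.03,-0.2,0.02,0.01,-0.01,1,1,-0.03,-0.2,0.02,0.01,-0.01,1,1,-0.03,-0.2,0.02,0.01,-0.01,1,1,-0.03,-0.2,0.02,0.01,-0.01,1,1,-0.03,-0.2,0.02,0.01,-0.01,1,1,-0.03,-0.2,0.02,0.01,-0.01,1,1,-0.03,-0.15,0.02,0.01,-0.01,0.5,1],
)

```text
time: 7.42
tool_pos: [511.6, 56.9, 76.3]
tcp_rot: [3.138, -0.01, 0.284]
contact_force: [0.6, -1.7, 2.6]
grip_width: 0.2
```

```bash

python3 -c "
from h import *
orb(-170,0,75)
orb(-185,0,75)
cv2.imwrite('pics/w7.png',capture('wrist')[:,:,::-1])
"
```

```text
t 7.42 pos [511.6  56.9  76.3] yaw 16.3 F [ 0.6 -1.7  2.6] grip 0.2
remaining [ 3.2 -7.  -1.3] -6.3 row [0.009 0.047 0.008] turn 0.196 tilt [ 0.006 -0.018 -0.   ]
t 7.42 pos [511.6  56.9  76.3] yaw 16.3 F [ 0.6 -1.7  2.6] grip 0.2
remaining [-1.6  5.3 -1.3] -21.3 row [-0.006 -0.034  0.008] turn 0.665 tilt [ 0.006 -0.018 -0.   ]
```

View pics/w7.png

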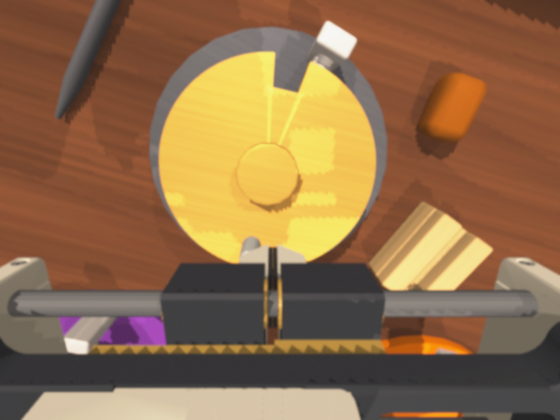

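```bash

python3 -c "
from h import *
C=cam('wrist')
fhub(C,(268,174),(336,40),(292,73))
"
```

```text
fit [ 5.58871e+02  7.37840e+01 -1.97000e-01  2.35000e-01] hub deg 13.49 stud -177.8 [[-0.7, 1.3], [0.7, -1.1], [-0.0, 0.0]]
```

>>> step_arm(
  moves=[0,-0.1,0,0,-0.01,0.6,1,0,-0.1,0,0,-0.01,0.6,1,0,-0.1,0,0,-0.01,0.6,1,0,-0.1,0,0,-0.01,0.6,1,0,0,0,0,0,0,1],
)

```text
time: 7.88
tool_pos: [509.7, 64.2, 76.7]
tcp_rot: [3.138, -0.005, 0.131]
contact_force: [0.8, -1.6, 1.0]
grip_width: 0.5
```

```bash

python3 -c "
from h import *
orb(-191,0,75)
cv2.imwrite('pics/w8.png',capture('wrist')[:,:,::-1])
"
```

```text
t 7.88 pos [509.7  64.2  76.7] yaw 7.5 F [ 0.8 -1.6  1. ] grip 0.5
remaining [-0.6  3.3 -1.7] -18.5 row [-0.004 -0.02   0.01 ] turn 0.578 tilt [ 0.007 -0.009 -0.   ]
```

View pics/w8.png

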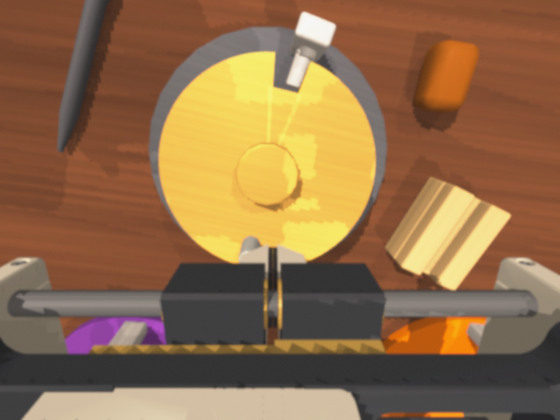

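```bash

python3 -c "
from h import *
C=cam('wrist')
fhub(C,(268,173),(316,31),(292,72.5))
im=cv2.imread('pics/w8.png');cv2.imwrite('pics/w8c.png',cv2.resize(im[5:115,240:360],None,fx=5,fy=5,interpolation=cv2.INTER_CUBIC))
"
```

```text
fit [ 5.59108e+02  7.33340e+01 -2.03000e-01  9.00000e-02] hub deg 5.14 stud -186.5 [[-0.8, 2.3], [0.9, -2.2], [-0.1, 0.4]]
```

View pics/w8c.png

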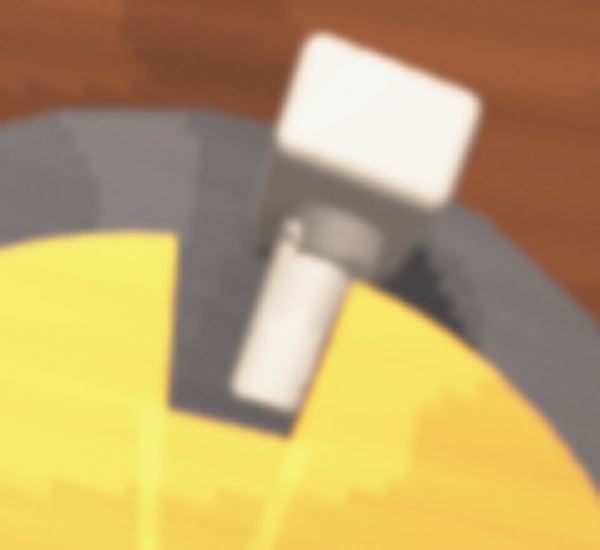

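>>> step_arm(
  moves=[0,-0.08,0,0,0,0.3,1,0,-0.08,0,0,0,0.3,1,0,-0.08,0,0,0,0.3,1,0,0,0,0,0,0,1],
)

```text
time: 8.27
tool_pos: [509.5, 68.5, 76.8]
tcp_rot: [3.137, -0.005, 0.072]
contact_force: [0.2, -1.3, 3.2]
grip_width: 0.3
```

```bash

python3 -c "
from h import *
orb(-191.5,0,75)
im=capture('wrist')[:,:,::-1]
cv2.imwrite('pics/w9.png',im);cv2.imwrite('pics/w9c.png',cv2.resize(im[5:115,240:360],None,fx=5,fy=5,interpolation=cv2.INTER_CUBIC))
C=cam('wrist')
# predicted notch corners/pin at hub=0
"
```

```text
t 8.27 pos [509.5  68.5  76.8] yaw 4.1 F [ 0.2 -1.3  3.2] grip 0.3
remaining [-0.5 -0.6 -1.8] -15.6 row [-0.003  0.004  0.011] turn 0.487 tilt [ 0.008 -0.009 -0.   ]
```

View pics/w9c.png

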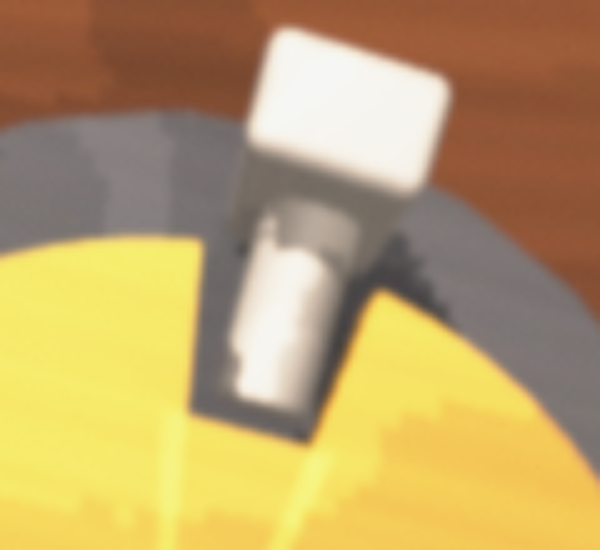

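View pics/w9.png

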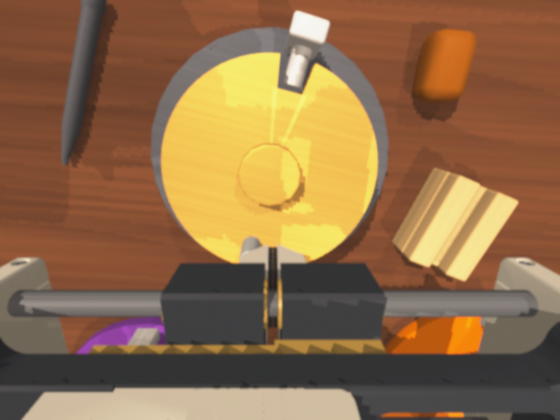

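```bash

python3 - <<'E'
from h import *
C=cam('wrist')
c=lambda x,y:(240+x/5-.4,5+y/5-.4)
# post top corners (10.. ) face 74..86, +-10 at z=59 ; notch corners: outer r=sqrt(65^2-100)=64.2, +-10 ; inner r=47,+-10
def pts(p):
    cx,cy,psi,hub=p
    f=lambda a,r,w,z:np.array([cx+r*np.cos(a)-w*np.sin(a),cy+r*np.sin(a)+w*np.cos(a),z])
    n=psi+hub
    return [f(psi,86,10,59),f(psi,86,-10,59),f(psi,74,-10,59),f(psi,74,10,59),f(n,64.2,10,59),f(n,47,10,59),f(n,47,-10,59),f(n,64.2,-10,59)]
ob=np.array([c(283,28),c(450,85),c(415,194),c(247,143),c(204,238),c(190,412),c(311,444),c(380,290)])
r=least_squares(lambda p:(np.array([w2px(C,q) for q in pts(p)])-ob).ravel(),[559,74,-.2,0])
print(r.x,np.degrees(r.x[3]),r.fun.reshape(-1,2).round(1).tolist())
E
```

```text
[ 5.58988631e+02  7.38835778e+01 -2.03025663e-01  2.31299957e-02] 1.3252511344374343 [[-1.4, -2.3], [1.8, -1.5], [1.4, 1.5], [-0.9, 0.1], [-0.3, 0.6], [-5.5, -0.7], [4.9, 2.5], [0.1, 0.5]]
```

>>> step_arm(
  moves=[0,-0.05,0,0,0,0,1,0,-0.04,0,0,0,0,1,0,0,0,0,0,0,1],
)

```text
time: 8.57
tool_pos: [509.6, 70.3, 77.0]
tcp_rot: [3.137, -0.006, 0.074]
contact_force: [0.5, -1.5, 1.2]
grip_width: -0.1
```

```bash
cat > fc.py <<'E'
from h import *
def fc(ob,C,press=0):
    c=lambda x,y:(240+x/5-.4,5+y/5-.4)
    def pts(p):
        cx,cy,psi,hub=p
        f=lambda a,r,w,z:np.array([cx+r*np.cos(a)-w*np.sin(a),cy+r*np.sin(a)+w*np.cos(a),z])
        n=psi+hub;h=59-press
        return [f(psi,86,10,59),f(psi,86,-10,59),f(psi,74,-10,59),f(psi,74,10,59),f(n,64.2,10,h),f(n,47,7,h),f(n,47,-7,h),f(n,64.2,-10,h)]
    ob=np.array([c(*o) for o in ob])
    r=least_squares(lambda p:(np.array([w2px(C,q) for q in pts(p)])-ob).ravel(),[559,74,-.2,0])
    print(r.x,np.degrees(r.x[3]),r.fun.reshape(-1,2).round(1).tolist())
E
python3 -c "
from h import *
print(get_obs()['tool_pos'])
im=capture('wrist')[:,:,::-1]
cv2.imwrite('pics/w10.png',im);cv2.imwrite('pics/w10c.png',cv2.resize(im[5:115,240:360],None,fx=5,fy=5,interpolation=cv2.INTER_CUBIC))
"
```

```text
[509.62551437  70.31085634  76.97287489]
```

View pics/w10c.png

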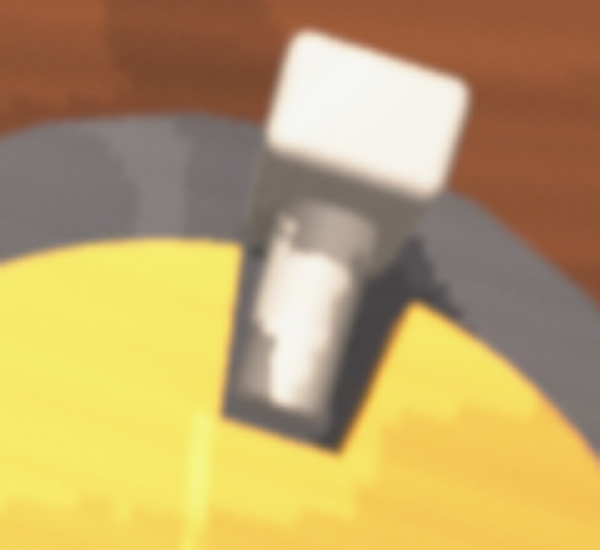

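```bash
python3 -c "
from fc import *
C=cam('wrist')
fc([(300,29),(470,85),(435,197),(266,147),(240,243),(221,415),(340,453),(415,303)],C)
plan(509.6,55,77,4,4)
p=model([559,73.9,-.203,0]);print(p)
"
```

```text
[ 5.59011694e+02  7.36947070e+01 -2.01511000e-01 -7.79444764e-03] -0.44658895359037865 [[-1.0, -1.9], [1.5, -1.0], [1.0, 1.4], [-1.0, -0.2], [-0.1, 0.5], [-0.3, 0.9], [-0.1, 0.8], [-0.0, 0.0]]
t 8.62 pos [509.6  70.3  76.9] yaw 4.2 F [ 0.8 -1.6  1.4] grip 0.8
remaining [ -0.  -15.3   0.1] -0.2 row [-0.014  0.19  -0.001] turn 0.014 tilt [ 0.017 -0.02  -0.   ]
{'boss': array([559. ,  73.9,  71. ]), 'post': array([637.35729284,  57.77130943,  59.        ]), 'stud': array([511.9856243 ,  83.57721434,  83.        ]), 'notch': array([613.85010499,  62.6099166 ,  59.        ])}
```

>>> step_arm(
  moves=[0,0.25,0,0,0,0,1,0,0.3,0,0,0,0,1,0,0.3,0,0,0,0,1,0,0,-0.6,0,0,0,1,0,0,-1,0,0,0,1,0,0,0,0,0,0,1],
)

```text
time: 9.12
tool_pos: [508.7, 51.5, 107.7]
tcp_rot: [3.139, 0.001, 0.073]
contact_force: [1.8, -0.6, 0.8]
grip_width: 0.6
```

```bash
python3 -c "
from h import *
plan(559,73.9,110,4,6)
im=capture('wrist')[:,:,::-1]
cv2.imwrite('pics/w11.png',im)
"
```

```text
t 9.12 pos [508.7  51.5 107.7] yaw 4.2 F [ 1.8 -0.6  0.8] grip 0.6
remaining [50.3 22.4  2.3] -0.2 row [ 0.432 -0.156 -0.02 ] turn 0.009 tilt [0.005 0.003 0.   ]
```

View pics/w11.png

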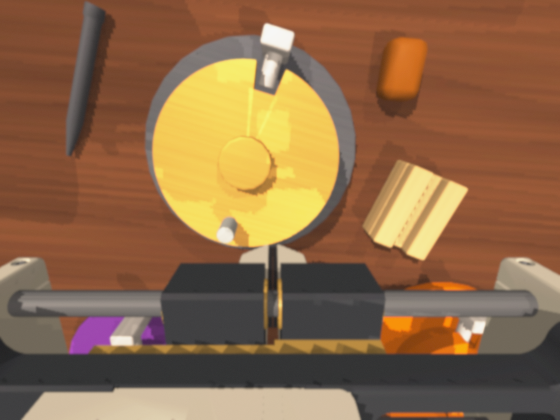

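>>> step_arm(
  moves=[0.43,-0.16,0,0,0,0,1,0.43,-0.16,0,0,0,0,1,0.43,-0.16,0,0,0,0,1,0.43,-0.16,0,0,0,0,1,0.43,-0.16,0,0,0,0,1,0.43,-0.16,0,0,0,0,1,0,0,0.5,0,0,0,1,0,0,0,0,0,0,1],
)

```text
time: 9.83
tool_pos: [561.3, 76.7, 88.2]
tcp_rot: [3.141, 0.011, 0.073]
contact_force: [-0.6, -0.5, -0.4]
grip_width: 0.6
```

```bash
python3 -c "
from h import *
plan(559,73.9,71,4,6)
im=capture('wrist')[:,:,::-1]
cv2.imwrite('pics/w12.png',im)
"
```

```text
t 9.83 pos [561.3  76.7  88.2] yaw 4.2 F [-0.6 -0.5 -0.4] grip 0.6
remaining [ -2.3  -2.8 -17.2] -0.2 row [-0.021  0.022  0.143] turn 0.007 tilt [0.001 0.026 0.   ]
```

View pics/w12.png

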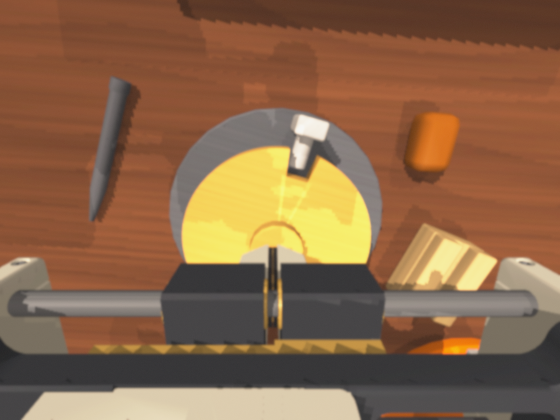

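>>> step_arm(
  moves=[-0.02,0.02,0.16,0,0.02,0,1,-0.02,0.02,0.16,0,0.02,0,1,-0.02,0.02,0.16,0,0.02,0,1,-0.02,0.02,0.12,0,0.02,0,1,-0.02,0.02,0.1,0,0.02,0,1,-0.02,0.02,0.1,0,0.02,0,1,0,0,0.1,0,0,0,1],
)

```text
time: 10.47
tool_pos: [557.7, 73.3, 69.1]
tcp_rot: [3.141, 0.002, 0.072]
contact_force: [-1.2, 0.6, 5.1]
grip_width: 0.5
```

Contact at about 71 mm, and the plate is going down with 5 N.

>>> step_arm(
  moves=[0,0,0.14,0,0,0,1,0,0,0.14,0,0,0,1,0,0,0.14,0,0,0,1,0,0,0.14,0,0,0,1],
)

```text
time: 10.8
tool_pos: [558.2, 73.4, 62.7]
tcp_rot: [3.141, -0.002, 0.072]
contact_force: [-12.3, 0.1, 36.4]
grip_width: 0.3
```

>>> step_arm(
  moves=[0,0,0,0,0,0,1],
)

```text
time: 10.88
tool_pos: [558.2, 73.3, 64.1]
tcp_rot: [3.141, -0.003, 0.072]
contact_force: [0.3, -0.6, -0.7]
grip_width: 0.2
```

>>> step_arm(
  moves=[0,0,0.06,0,0,0,1,0,0,0.1,0,0,0,1],
)

```text
time: 11.05
tool_pos: [559.1, 73.3, 62.9]
tcp_rot: [3.141, -0.006, 0.072]
contact_force: [-6.8, 0.6, 22.9]
grip_width: 0.4
```

>>> step_arm(
  moves=[0,0,-0.1,0,0,0,1,0,0,-0.4,0,0,0,1,0,0,-1,0,0,0,1,0,0,-1,0,0,0,1,-0.7,0,-1,0,0,0,1,-1,0,-1,0,0,0,1,-1,0,-1,0,0,0,1,-1,0,-1,0,0,0,1],
)

```text
time: 11.72
tool_pos: [482.5, 67.5, 192.8]
tcp_rot: [3.141, 0.003, 0.072]
contact_force: [-0.1, 1.0, 0.3]
grip_width: -0.2
```

>>> step_arm(
  moves=[-1,0,-0.3,0,0,0,1,0,0,0,0,0,0,1,0,0,0,0,0,0,1,0,0,0,0,0,0,1],
)

```text
time: 12.05
tool_pos: [461.0, 65.9, 204.3]
tcp_rot: [3.141, -0.005, 0.072]
contact_force: [0.4, 0.4, 0.0]
grip_width: 0.3
```

```bash
python3 -c "
from h import *
print(get_obs()['tool_pos'],get_obs()['contact_force'])
im=capture('wrist')[:,:,::-1];s=capture('side')[:,:,::-1]
cv2.imwrite('pics/w13.png',im)
cv2.imwrite('pics/s13.png',s);cv2.imwrite('pics/s13c.png',cv2.resize(s[200:270,220:300],None,fx=7,fy=7,interpolation=cv2.INTER_CUBIC))
"
```

```text
[461.0163739   65.94242904 204.28190562] [0.39084329 0.35967399 0.01661046]
```

View pics/w13.png

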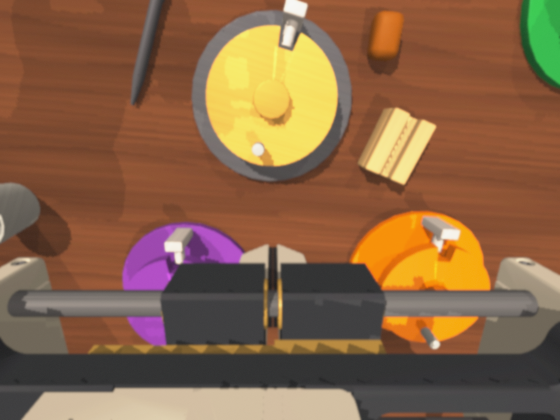

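View pics/s13c.png

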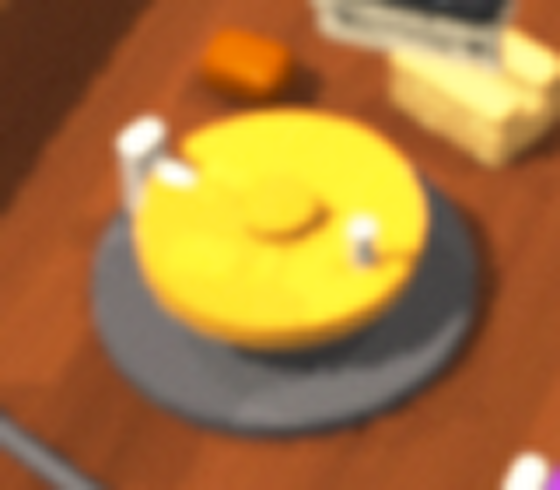

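View pics/s13.png

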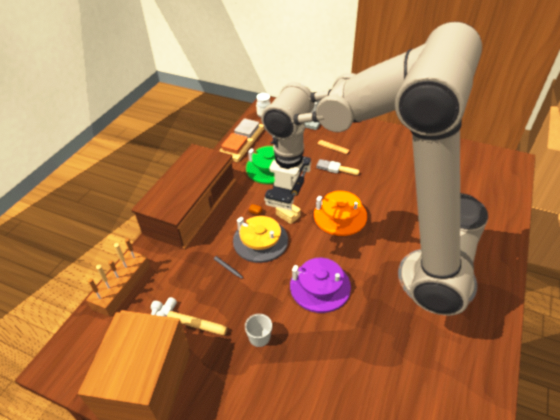

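```bash
python3 -c "
from h import *
S=cam('side')
for pr in (0,8): print(pr,{k:((w2px(S,v)-[220,200]+.43)*7).round(0).tolist() for k,v in model([559.2,73.9,-.203,0],pr).items()})
print(close_job())"
```

```text
0 {'boss': [275.0, 192.0], 'post': [139.0, 138.0], 'stud': [359.0, 218.0], 'notch': [180.0, 159.0]}
8 {'boss': [276.0, 203.0], 'post': [139.0, 138.0], 'stud': [360.0, 230.0], 'notch': [181.0, 171.0]}
the job is handed in; nothing more can be done
None
```

The turntable should now be locked. With closed fingertips I pushed the stud about 146° clockwise until the notch stood over the pin. I then pressed the boss straight down, took the hand away and handed the job in at about 12 s.

- **Alignment:** the last picture fit before pressing put the hub at about −0.4°, where the notch allows roughly ±4°.
- **Seating:** the plate started down with about 5 N on the boss. It stopped hard near 63 mm, the seated boss height, in two presses: 36 N at 62.7 mm and 23 N at 62.9 mm. The 36 N peak, with about 12 N sideways, was harder than I intended but below the 40 N limit.
- **One odd reading:** between the two presses the tool stood at 64.1 mm with no force on it. I took that as the arm springing back and pressed again.
- **Last pictures:** the pin sits in the notch, and the stud and boss stand where a plate pressed down 8 mm should be, to within about 2 pixels. The rest of the bench looks undisturbed. The hand was clear, with the tip at 204 mm and no force on it.

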